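Lock a shaft on its flat with a setscrew

ROBOT

A 6-joint arm with a two-finger parallel gripper is mounted at the origin on a cart in front of the work surface, level with it; the furniture and walls round the work are solid. World frame = base frame: x ahead of the robot, y to its left, z up, the work surface at z = 0. Lengths are in m, angles in rad, forces in N, time in s.
With the tool pointing down it reaches from about 0.35 to 0.85 m from the base axis. Payload 8.1 kg.
Tool frame: the origin (TCP) lies at the very end of the fingers, on their centre line; the grasp point (between the pads) lies 19 mm behind it; z points along the fingers, y is the line along which they close (so a half turn about z gives the same grasp; the last joint's range is limited). The gripper opens to 93 mm and grips with 3 to 60 N. Pads are 15 mm wide; open, the fingers measure 128 mm over their backs; the gripper's body (75 mm by 188 mm) begins 65 mm behind the grasp point.
Start: joints at [-1.341, 0.13, 1.488, -0, 1.523, -0.085], TCP at [0.186, -0.571, 0.219] pointing down, gripper open.
Joint ranges: [-2.96, 2.96], [-0.89, 2.26], [0.02, 2.5], [-1.34, 4.48], [0, 2.73], [-2.66, 2.66]. Speed limits (rad/s): [2.39, 2.39, 2.79, 3.14, 3.14, 3.14].

INTERFACE

Orientations are given as a rotation vector (axis times angle).
In Python, from plant import robot gives the robot as it stands. The module is installed in compiled form; this text tells all that it offers.
- The arm moves only by the tool play_rows, never from a script. Its argument "increments" is text: rows parted by semicolons, each of 5 numbers parted by spaces: the shift along the tool's x, y, z in mm, then the turn about the tool's z in degrees, then the closure, from -1 (fully open) to 1 (shut). In form: dx dy dz yaw claw; .... A call has 1 to 20 rows; each row is the pose to reach, as a shift and turn from the pose commanded when the call began, along the tool's axes at that moment; what a row does not reach only later rows make up. A row lasts 1/10 s, in which the tool goes at most 50 mm and 8.59 degrees, less where a joint would pass 70% of its speed; a pose out of reach is approached as far as the arm can. A call with a gripper value outside its range is refused whole. The fingers move at their own pace and stop on an object; "force" is the grip in N (left out, the last holds). Time passes only in rows, so rows that repeat a pose let the fingers close. It gives the time, the measured TCP pose, the force, the opening and the grip force at its end, in the units of the state.
- robot.read_state(): the state, without advancing time (a new reading comes with each control period).
- robot.read_camera(name): name is "side" or "top"; returns the picture (420x560x3 uint8, blue, green, red); there is no depth.
- robot.calibration(name): a dict with "vertical_fov" (degrees; the focal length in pixels is half the picture's height over the tangent of half this angle, whatever the lens; pixels are square), "cx", "cy" (the principal point, pixels), "rvec" (rotation vector, rad) and "tvec" (3), from world to camera coordinates, as OpenCV has them. Camera axes: x right, y down, z forward; pixel columns grow to the right and rows downward; lengths in m; the calibration is good to about 2 mm. A picture is of the moment at which its call begins. calibration takes no time and is no camera call.
- robot.close_job(): hands the job in; it is judged then, once.
Trained networks look in the newest picture that a camera, given by its name, has taken for a name from the list of things; names that differ only in an ending like _2 or _b are one class to them, and where a whole thing is asked for, a point or a joint stands for the part that bears it (a point fixed in the world has none). Each returns a list of dicts, best first, with "conf" (0 to 1); they miss things now and then, are a little off and sometimes report something else, mostly with a low value. They report only what shows in the picture. A call takes as long as a camera call. They do not tell look-alikes from the thing itself.
- robot.recognise(camera, query): "centre" ([x, y, z] in m, in world coordinates, good to about 4 mm: the middle of the surface that is visible of it).
- robot.regions_of(camera, query): "pixels" (420x560 bool, what is visible of it).
- robot.landmark_of(camera, query): "centre" ([x, y, z] in m, in world coordinates, good to about 4 mm: a listed point, or the origin of a listed thing).
The state is a dict: "t": time; "q": joint angles; "dq": joint speeds; "joint_torque": joint torques, N m; "tool_pos": TCP position; "orientation": TCP orientation; "force": force on the tool from outside, world axes, zero at the start; "wrist_torque": the same for the moment, N m; "opening": finger opening in m; "gripper_force": force on a finger pad.
Only numpy, scipy, OpenCV 4.12 (cv2) and the standard library are available. Lean on these libraries where they do the work, as an engineer would, in place of code of your own. Each camera call takes 0.05 s, during which the arm holds its last target. There are 200 camera calls.

TASK

The shaft on the small aluminium stand has to be locked for transport. Turn it by its lever until its flat faces the setscrew in the top of the clamp hub (the lever then stands straight up, square to the stand) and let go of the lever; then take the T-handled hex key from its block, feel it fully home into the screw's hexagon socket without pressing hard, and turn the screw clockwise until it seats firmly on the flat, but stop soon after the torque has clearly risen and do not force it. Leave the key standing in the screw, and do not push the tools and the tin on the worktop about.

Things in the scene. Friction and masses are not known exactly. Their poses are not given: they have to be found in the camera images.
- stand: Bolted-down aluminium stand; origin under the centre of its 110 (x) x 190 (y) x 12 mm base, z up. A 26 mm steel shaft with one flat, 2.2 mm deep, along its length runs along y, 55 mm above the underside. Clamp hub: 56 x 56 mm block, 100 mm high, at y = -45 mm, the setscrew upright in its top. Bearing block 36 (x) x 18 (y) mm, 74 mm high, at y = +14 mm. Lever at y = +55 mm.
- shaft (a joint): Angle of the shaft, rad. 0: the flat faces straight up to the setscrew and the lever stands straight up; positive: the lever leans to the stand's -x side, towards the robot (it starts at 0.75 to 1.3). Friction about 0.12 N m; it stays where it is left.
- lever_ball (a point): Centre of the black ball, 20 mm across, at the lever's end; it moves on a circle of 70 mm radius about the shaft's axis. The rod is 9 mm thick and points the way the flat faces. Pinched from above across the stand's y direction, the ball turns between the fingers as the lever swings.
- screw_top (a point): Middle of the setscrew's top, at the mouth of its vertical hexagon socket, 20.8 mm across flats, 18 mm deep; the hexagon's angle is not given; axes as the stand's. Clockwise from above tightens, sinking 2.5 mm per rad. Its top starts 97.7 to 99 mm above the stand's underside and is home on the flat at 96.25 mm, after 0.6 to 1.1 rad.
- hub_top (a point): Centre of the hub's top face, round the screw, 100 mm above the stand's underside. The screw turns with up to 0.12 N m of friction; once it is home on the flat it stops and the torque rises steeply, about 4 N m per rad of the key. Firm is from about 0.3 N m (0.4 to 0.5 is right); 0.8 N m and more is overtightened.
- key_grip (a point): Centre of the hex key's black T handle, a bar 90 (key's x) x 16 (y) x 16 mm, 97 mm above the key's tip; key 105 mm high, 0.2 to 0.33 kg. At the start it stands upright, its tip 40 mm deep in a grey block 64 x 64 x 50 mm high (draw it straight up). Grip the bar firmly across its 16 mm width, at its middle.
- key_tip (a point): Middle of the key's lower end, z up along the key. Shank: hexagon 20 mm across flats, two opposite corners on the key's y axis. Its last 5 mm are a round pilot, 20 mm across, coned to 15 mm at the end: it finds the socket's middle and goes in 5 mm at any angle; the rest enters freely only within some 4 degrees of the socket's angle (a little more under light pressure, as the screw gives way) (which repeats every 60 degrees).
- spanner: Combination spanner, 191 mm long (y), 7 mm high, lying on the worktop: leave it. Origin under its centre.
- pliers: Long-nose pliers, 174 mm long (y), 11 mm high, lying on the worktop: leave them. Origin under their centre.
- grease_tin: Round tin, 64 mm across, 33 mm high, on the worktop: leave it. Origin under its centre.
- water_cooler: Fixed cooler cabinet behind the work, between stand and key: 300 (x) x 300 (y) mm, 352 mm high, its front 140 mm on the -x side of its origin; keep the arm and gripper clear of it when crossing in front.
- hex_key: The T-handled hex key as a whole; its origin is at the middle of its lower end, as point key_tip.
Mind the look-alikes: they are no part of the job. Of the things shaped like the hex_key, the bare steel one is meant.

How it is judged:
On the way, in this order (a step that is already met when the one before it is completed fails the run):
1. the shaft is turned so that its flat faces the setscrew, within 0.10 rad, and the lever is let go (value of joint shaft between -0.1 and 0.1 rad and contact force between the fingers and stand below 0.5 N), for 0.3 s.
2. the hex key is seated in the screw's socket, upright and at least 12 mm deep (value of joint shaft between -0.1 and 0.1 rad and z of key_tip in the frame of screw_top below -0.012 m and horizontal distance between key_tip and screw_top below 0.003 m and angle between the z axis of key_tip and the z axis of stand, either way round below 0.12 rad), for 0.2 s.
3. the screw is home on the flat (its top at 96.5 mm or lower) and tightened firmly (the key bears on it with at least 45 N in sum over its faces, about 0.3 N m) (value of joint shaft between -0.1 and 0.1 rad and z of screw_top in the frame of stand below 0.0965 m and contact force between hex_key and stand above 45 N), for 0.1 s.
At the end, for the whole second after the job is handed in: The shaft's flat faces the setscrew within 0.10 rad, the screw is home on the flat (its top no higher than 96.5 mm above the stand's underside), and the key stands released and at rest in the socket, at least 12 mm deep, within 3 mm of the screw's axis and 0.12 rad of upright (all of step 2 and z of screw_top in the frame of stand below 0.0965 m and linear speed of hex_key below 0.02 m/s); the robot touches nothing.
It fails at once if the screw is overtightened or the key forced (more than 170 N in sum over the key's faces, about 0.8 N m) (contact force between hex_key and stand above 170 N).
It fails at once if the key is pressed on the screw or stand with more than 50 N (in sum over the touching faces) before its hexagon is in the socket (tip less than 7 mm deep) (contact force between hex_key and stand above 50 N and z of key_tip in the frame of screw_top above -0.007 m).
It fails at once if the screw is driven down on the round of the shaft (its top below 97.5 mm while the flat is more than 0.2 rad off) (z of screw_top in the frame of stand below 0.0975 m and (value of joint shaft above 0.2 rad or value of joint shaft below -0.2 rad)).
It fails at once if the spanner, pliers or tin is moved more than 20 mm (distance of any of spanner, pliers, grease_tin from where it was at the start of the episode above 0.02 m).
It also fails if it takes over 72 s, if anything falls off the work surface, if the arm or the gripper's body presses on something with over 40 N, if the wrist force passes 120 N, or if a joint passes its speed limit or range.

## Working session

There is one attempt and no reset: what is moved stays moved. The work goes in short steps, Python scripts to look and compute and a tool call to move; the robot and the scene stay as the last step left them, time stands still between calls to the robot, and variables do not carry over. Pictures are saved under pics/ and viewed, at most 10 in all, crops included, and the job is handed in when it is done.

Besides the shell and the picture viewer there is one more tool, called after "Request:" by a JSON object that holds its "method" and its "body", one argument or row to a line. play_rows: Moves the arm, as the interface text tells. Its arguments: {"type":"object","properties":{"increments":{"type":"string"},"force":{"type":"number"}},"required":["increments"]}

```bash
mkdir -p pics; cat > h.py <<'E'
from plant import robot
import numpy as np, cv2
def cam(n):
    c=robot.calibration(n); f=210/np.tan(np.radians(c["vertical_fov"])/2)
    K=np.array([[f,0,c["cx"]],[0,f,c["cy"]],[0,0,1]]); R=cv2.Rodrigues(np.array(c["rvec"],float))[0]
    return K,R,np.array(c["tvec"],float).ravel()
def at_z(n,uv,z):
    K,R,t=cam(n); o=-R.T@t; d=R.T@np.linalg.solve(K,[*uv,1]); return o+d*(z-o[2])/d[2]
def proj(n,p):
    K,R,t=cam(n); q=K@(R@np.array(p)+t); return q[:2]/q[2]
E
python3 - <<'E'
from h import *
np.set_printoptions(precision=4,suppress=True)
for n in("side","top"):
    im=robot.read_camera(n); cv2.imwrite(f"pics/{n}0.png",im)
    K,R,t=cam(n); print(n,K[0,0],-R.T@t,R[2],robot.calibration(n))
    for q in("stand","lever_ball","screw_top","hub_top","key_grip","key_tip","spanner","pliers","grease_tin","water_cooler"):
        for d in robot.landmark_of(n,q)[:3]: print(n,q,np.array(d["centre"]),round(d["conf"],2))
print(robot.read_state())
E
```

```text
side 506.27005713181745 [ 0.2825 -0.9913  1.222 ] [ 0.1687  0.6496 -0.7414] {'vertical_fov': 45.05718927937597, 'cx': 277.87365322202777, 'cy': 216.5308279480432, 'rvec': array([ 2.3923, -0.2883,  0.1242]), 'tvec': array([-0.5248,  0.1541,  1.5022])}
side stand [0.4998 0.2648 0.0043] 0.85
side lever_ball [ 0.4265 -0.2992  0.0084] 0.58
side lever_ball [0.4307 0.3137 0.0866] 0.5
side screw_top [0.5109 0.2271 0.0969] 0.36
side hub_top [0.508  0.2244 0.1006] 0.64
side key_grip [ 0.5035 -0.4343  0.0981] 0.79
side key_grip [0.5039 0.2688 0.0034] 0.36
side key_tip [ 0.5085 -0.4344  0.0007] 0.91
side key_tip [ 0.4278 -0.3005  0.0089] 0.87
side spanner [0.3761 0.0677 0.0029] 0.65
side pliers [ 0.4592 -0.132   0.0019] 0.71
side pliers [0.5098 0.2224 0.1022] 0.37
side grease_tin [ 0.4924 -0.0066 -0.002 ] 0.75
side grease_tin [0.5032 0.2691 0.0012] 0.5
top 383.99913601951147 [ 0.3238 -0.0503  1.3011] [ 0.2013  0.008  -0.9795] {'vertical_fov': 57.34640151662892, 'cx': 284.1141171348905, 'cy': 208.3771318792763, 'rvec': array([ 2.1178, -2.1049,  0.2068]), 'tvec': array([-0.0436,  0.5789,  1.2096])
[... 242 characters left out ...]
] 0.64
top key_grip [ 0.4245 -0.2952  0.1067] 0.5
top key_tip [ 0.5073 -0.4388  0.0031] 0.65
top spanner [0.3769 0.0705 0.0017] 0.55
top pliers [ 0.4579 -0.1328 -0.0003] 0.71
top grease_tin [ 0.4963 -0.0038  0.0011] 0.52
{'t': 1.1, 'q': array([-1.3414,  0.1304,  1.4882, -0.    ,  1.523 , -0.0854]), 'dq': array([-0.0003, -0.0003,  0.0001, -0.0013,  0.0006,  0.0003]), 'joint_torque': array([  0.0002, -55.9778, -49.2062,   0.0768,   0.023 ,  -0.    ]), 'tool_pos': array([ 0.1858, -0.5705,  0.2186]), 'orientation': array([-3.1027, -0.4924,  0.    ]), 'force': array([-0.4758,  0.4398, -0.3686]), 'wrist_torque': array([0.0315, 0.0244, 0.0271]), 'gripper_force': 0.0, 'opening': 0.09293933968020457}
```

View pics/side0.png

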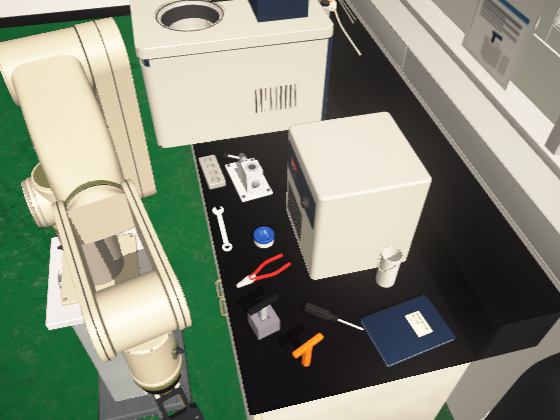

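View pics/top0.png

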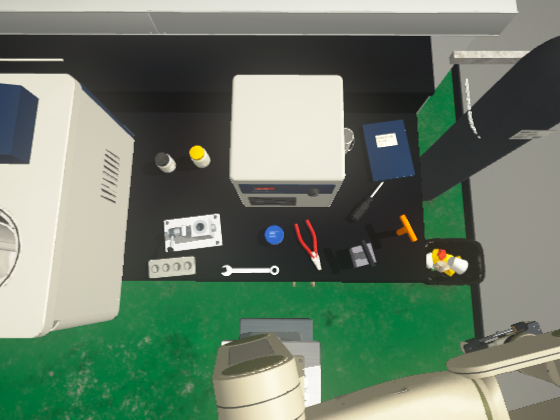

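The steel key stands in its grey block at side (264,318) / top (365,253), so near (0.425,-0.297). The orange look-alike is at side (310,345). The stand is at side (248,178) / top (193,232), with the cooler behind and the tin between. I'll magnify the stand and the key.

```bash
python3 - <<'E'
import cv2,numpy as np
s=cv2.imread("pics/side0.png");t=cv2.imread("pics/top0.png")
def c(im,x,y,w=60,g=1.0):
    a=im[y-w*3//8:y+w*3//8,x-w//2:x+w//2]; a=cv2.resize(a,(400,300),interpolation=cv2.INTER_CUBIC)
    return (255*(a/255.)**g).astype(np.uint8)
cv2.imwrite("pics/crops.png",np.vstack([np.hstack([c(s,245,175,72),c(t,195,232,72)]),np.hstack([c(s,262,312,72,.45),c(t,355,256,72,.45)])]))
E
```

```text
(no output)
```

View pics/crops.png

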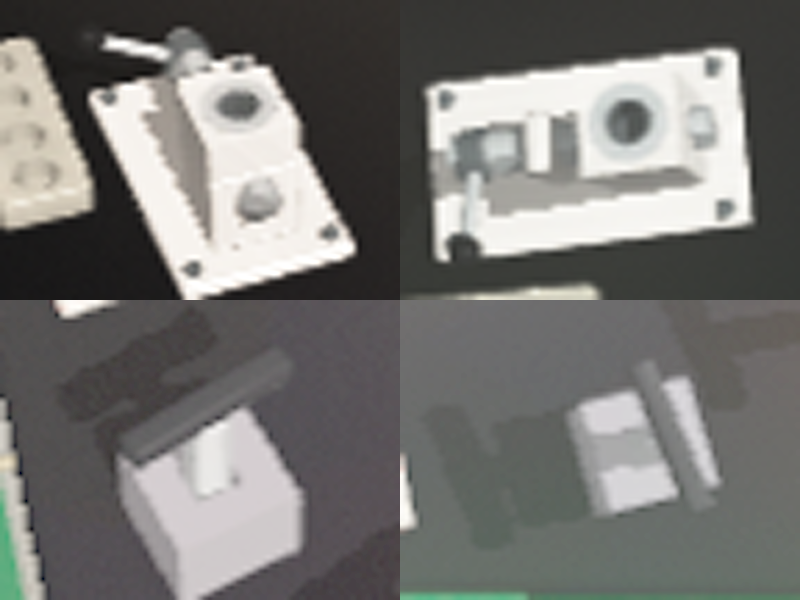

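The crops show the black ball at side ≈(225,155.5) / top ≈(170,249.5), with the lever leaning towards the robot. The screw's dark socket is in the hub top, and the black T bar runs diagonally over the grey block.

```bash
cat > m.py <<'E'
from h import *
np.set_printoptions(precision=4,suppress=True)
k=72/400
T=lambda x,y,o:(o[0]+x*k-.5,o[1]+y*k-.5)
so,to,ks,kt=(209,148),(159,205),(226,285),(319,229)
c=np.array([at_z("top",T(*p,to),.012) for p in((30,85),(338,48),(352,225),(35,260))])
print("corners",c[:,:2],"sizes",np.linalg.norm(c-np.roll(c,1,0),axis=1),"centre",c.mean(0))
v=(c[0]-c[1])+(c[3]-c[2]);print("stand yaw top",np.degrees(np.arctan2(-v[0],v[1])))
c=np.array([at_z("side",T(*p,so),.012) for p in((187,298),(355,250),(90,93))])
print("side corners",c[:,:2],"centre",(c[1]+c[2])/2, np.linalg.norm(c-c[0],axis=1))
v=c[2]-c[0];print("yaw side",np.degrees(np.arctan2(-v[0],v[1])))
print("socket",at_z("top",T(228,121,to),.098),at_z("side",T(238,103,so),.098))
def tri(uv1,uv2):
    A=[];b=[]
    for n,uv in(("top",uv1),("side",uv2)):
        K,R,t=cam(n);P=K@np.c_[R,t]
        for i in(0,1): r=uv[i]*P[2]-P[i];A.append(r[:3]);b.append(-r[3])
    s=np.linalg.lstsq(np.array(A),np.array(b),rcond=None);return s[0],s[1]
print("ball",tri(T(63,247,to),T(90,42,so)))
for n,o,a,b in(("top",kt,(245,70),(310,205)),("side",ks,(125,147),(288,60))):
    p,q=at_z(n,T(*a,o),.111),at_z(n,T(*b,o),.111);d=q-p
    print("bar",n,(p+q)/2,np.linalg.norm(d),np.degrees(np.arctan2(d[1],d[0])))
E
python3 m.py
python3 - <<'E'
from h import *
np.set_printoptions(precision=4,suppress=True)
for n in("side","top"):
    robot.read_camera(n)
    for q in("lever_ball","screw_top","hub_top","stand","hex_key","key_grip"):
        for d in robot.landmark_of(n,q)[:3]: print(n,q,np.array(d["centre"]),round(d["conf"],2))
E
```

```text
corners [[0.5467 0.3704]
 [0.5709 0.1819]
 [0.4618 0.169 ]
 [0.4395 0.3599]] sizes [0.1078 0.1901 0.1099 0.1923] centre [0.5047 0.2703 0.012 ]
stand yaw top 6.9904629592840815
side corners [[0.4594 0.1632]
 [0.5662 0.1792]
 [0.4346 0.356 ]] centre [0.5004 0.2676 0.012 ] [0.     0.1081 0.1944]
yaw side 7.328537617012022
socket [0.5116 0.2276 0.098 ] [0.5074 0.2314 0.098 ]
ball (array([0.436 , 0.3212, 0.0845]), array([4.5441]))
bar top [ 0.4287 -0.3015  0.111 ] 0.08162236747537947 -155.95711198586733
bar side [ 0.4258 -0.299   0.111 ] 0.08803144260053658 18.566335773221425
side lever_ball [0.4315 0.3148 0.0892] 0.54
side screw_top [0.5079 0.229  0.0977] 0.53
side hub_top [0.509  0.2234 0.1043] 0.75
side stand [0.5028 0.2685 0.0034] 0.79
side stand [ 0.4912 -0.0086  0.0019] 0.48
side hex_key [ 0.4275 -0.2991  0.0073] 0.93
side hex_key [ 0.5044 -0.4328  0.002 ] 0.78
side hex_key [ 0.491  -0.0083 -0.0008] 0.43
side key_grip [ 0.5022 -0.4317  0.0984] 0.97
side key_grip [ 0.4256 -0.2984  0.1064] 0.89
top lever_ball [0.4375 0.3168 0.0932] 0.72
top screw_top [0.5028 0.2251 0.098 ] 0.64
top hub_top [0.511  0.2246 0.0993] 0.9
top stand [0.5025 0.2655 0.0023] 0.6
top hex_key [ 0.4253 -0.2997  0.0109] 0.77
top hex_key [ 0.4573 -0.1284  0.0012] 0.59
top hex_key [ 0.5088 -0.4349  0.0017] 0.56
top key_grip [ 0.4274 -0.2988  0.1067] 0.71
top key_grip [ 0.508  -0.4336  0.0974] 0.58
```

```bash
cat >> h.py <<'E'
from scipy.spatial.transform import Rotation as Ro
def delta(targets,yawdeg=None,s=None):
    """tool-frame mm shifts to world TCP targets; yaw to bring tool x to world heading"""
    s=s or robot.read_state(); R=Ro.from_rotvec(s["orientation"]).as_matrix()
    h=np.degrees(np.arctan2(R[1,0],R[0,0]))
    print("t",round(s["t"],2),"pos",np.round(s["tool_pos"],4),"heading",round(h,2),"tilt z",np.round(R[:,2],4),"open",round(s["opening"],4),"F",np.round(s["force"],1),"M",np.round(s["wrist_torque"],2),"q6",round(s["q"][5],3))
    for p in targets: print(p,np.round(R.T@(np.array(p)-s["tool_pos"])*1000,1), "" if yawdeg is None else f"yaw {h-yawdeg:.1f}")
E
python3 - <<'E'
from h import *
print("cooler",at_z("side",(313,278),0),at_z("top",(230,180),.352),at_z("top",(345,180),.352))
print("strip",at_z("top",(193,257),.03),at_z("top",(150,262),.03),proj("top",(0.435,.3155,.0887)))
delta([(.41,-.2,.24),(.41,.1,.24),(.435,.3155,.16),(.435,.3155,.07)],7.1)
E
```

```text
cooler [ 0.60217431 -0.18075025  0.        ] [0.59242089 0.09682711 0.352     ] [ 0.59386028 -0.19779833  0.352     ]
strip [0.41965753 0.2596451  0.03      ] [0.40238769 0.40057303 0.03      ] [171.16961083 250.56955965]
t 1.8 pos [ 0.1858 -0.5705  0.2187] heading 18.03 tilt z [ 0. -0. -1.] open 0.0929 F [-0.3 -1.4  0.2] M [-0.03 -0.02  0.05] q6 -0.085
(0.41, -0.2, 0.24) [ 327.9 -282.9  -21.3] yaw 10.9
(0.41, 0.1, 0.24) [ 420.8 -568.2  -21.3] yaw 10.9
(0.435, 0.3155, 0.16) [ 511.3 -765.3   58.7] yaw 10.9
(0.435, 0.3155, 0.07) [ 511.3 -765.3  148.7] yaw 10.9
```

Request:
{"method": "play_rows", "body": {
  "increments": "328 -283 -21 0 -1;328 -283 -21 0 -1;328 -283 -21 0 -1;328 -283 -21 0 -1;328 -283 -21 0 -1;328 -283 -21 0 -1;328 -283 -21 0 -1;328 -283 -21 5 -1;328 -283 -21 10.9 -0.3;421 -568 -21 10.9 -0.3;421 -568 -21 10.9 -0.3;421 -568 -21 10.9 -0.3;421 -568 -21 10.9 -0.3;421 -568 -21 10.9 -0.3;421 -568 -21 10.9 -0.1;421 -568 -21 10.9 -0.1;511 -765 58 10.9 -0.1;511 -765 58 10.9 -0.1;511 -765 58 10.9 -0.1;511 -765 58 10.9 -0.1",
  "force": 10
}}

```text
t: 3.8
tool_pos: [0.4321, 0.2877, 0.1707]
orientation: [3.136, 0.194, 0.002]
force: [1.1, -0.9, 0.8]
opening: 0.051
gripper_force: 0.0
```

```bash
python3 - <<'E'
from h import *
robot.read_camera("top")
for q in("lever_ball","screw_top"):
  for d in robot.landmark_of("top",q)[:1]: print(q,d)
delta([(.435,.3155,.16),(.435,.3155,.070)],7.1)
E
```

```text
screw_top {'centre': [0.5028, 0.2255, 0.0962], 'conf': 0.62}
t 3.95 pos [0.4304 0.2874 0.1686] heading 7.32 tilt z [-0.0042 -0.0023 -1.    ] open 0.0512 F [-0.2 -0.3 -0.2] M [ 0.05 -0.03 -0.04] q6 1.933
(0.435, 0.3155, 0.16) [  8.2 -27.3   8.5] yaw 0.2
(0.435, 0.3155, 0.07) [  8.6 -27.5  98.5] yaw 0.2
```

Request:
{"method": "play_rows", "body": {
  "increments": "8 -27 9 0 -0.1;8 -27 40 0 -0.1;8 -27 70 0 -0.1;8 -27 98 0 -0.1;8 -27 98 0 -0.1;8 -27 98 0 -0.1"
}}

```text
t: 4.55
tool_pos: [0.4368, 0.3132, 0.0741]
orientation: [3.135, 0.193, 0.0]
force: [0.0, 0.0, 0.2]
opening: 0.0512
gripper_force: 0.0
```

```bash
python3 - <<'E'
from h import *
delta([(.435,.3155,.070)],7.1)
a=robot.read_camera("side");b=robot.read_camera("top")
c=lambda im,x,y:cv2.resize(im[y-45:y+45,x-60:x+60],(400,300),interpolation=cv2.INTER_CUBIC)
cv2.imwrite("pics/g1.png",np.hstack([c(a,238,160),c(b,185,235)]))
E
```

```text
t 4.55 pos [0.4368 0.3132 0.0741] heading 7.06 tilt z [ 1.e-04 -3.e-04 -1.e+00] open 0.0512 F [0.  0.  0.2] M [-0.02  0.03  0.01] q6 1.975
(0.435, 0.3155, 0.07) [-1.5 -2.5  4.1] yaw -0.0
```

View pics/g1.png

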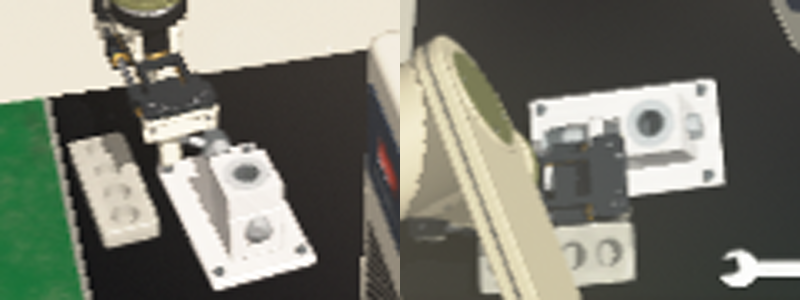

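The gripper sits over the ball beside the bearing, as planned. Now I close on the ball.

Request:
{"method": "play_rows", "body": {
  "increments": "-1 -2 4 0 -0.1;-1 -2 4 0 0.3;-1 -2 4 0 1;-1 -2 4 0 1;-1 -2 4 0 1;-1 -2 4 0 1;-1 -2 4 0 1",
  "force": 10
}}

```text
t: 5.35
tool_pos: [0.4349, 0.3155, 0.069]
orientation: [3.134, 0.195, -0.0]
force: [1.2, -5.2, 2.2]
opening: 0.0192
gripper_force: 10.0
```

```bash
python3 - <<'E'
from h import *
s=robot.read_state();delta([(.435,.3155,.070)],7.1);print(s["gripper_force"])
import math
for a in (1.07,.9,.75,.6,.45,.3,.15,0,-.05):
  print(a, round(70*(math.sin(1.07)-math.sin(a)),1), round(-70*(math.cos(a)-math.cos(1.07)),1))
E
```

```text
t 5.35 pos [0.4349 0.3155 0.069 ] heading 7.14 tilt z [-2.0e-04 -1.4e-03 -1.0e+00] open 0.0192 F [ 1.2 -5.2  2.2] M [-0.85 -0.01  0.05] q6 1.98
(0.435, 0.3155, 0.07) [ 0.1  0.  -1. ] yaw 0.0
10.00013642013073
1.07 0.0 -0.0
0.9 6.6 -9.9
0.75 13.7 -17.6
0.6 21.9 -24.2
0.45 31.0 -29.4
0.3 40.7 -33.3
0.15 50.9 -35.6
0 61.4 -36.4
-0.05 64.9 -36.3
```

Request:
{"method": "play_rows", "body": {
  "increments": "3 0 -5 0 1;6.6 0 -9.9 0 1;10 0 -14 0 1;13.7 0 -17.6 0 1;18 0 -21 0 1;21.9 0 -24.2 0 1;26.5 0 -27 0 1;31 0 -29.4 0 1;36 0 -31.5 0 1;40.7 0 -33.3 0 1;46 0 -34.7 0 1;51 0 -35.6 0 1;56 0 -36.2 0 1;61 0 -36.4 0 1;61 0 -36.4 0 1"
}}

```text
t: 6.85
tool_pos: [0.4962, 0.3237, 0.1057]
orientation: [3.135, 0.195, 0.001]
force: [1.8, -3.9, -2.1]
opening: 0.0195
gripper_force: 10.0
```

```bash
python3 - <<'E'
from h import *
delta([(.4957,.3231,.106)],7.1)
E
```

```text
t 6.85 pos [0.4962 0.3237 0.1057] heading 7.11 tilt z [ 4.e-04 -2.e-04 -1.e+00] open 0.0195 F [ 1.8 -3.9 -2.1] M [-0.7  -0.35  0.05] q6 1.938
(0.4957, 0.3231, 0.106) [-0.6  0.5 -0.3] yaw 0.0
```

Release, rise, and step back for a look.

Request:
{"method": "play_rows", "body": {
  "increments": "0 0 0 0 0.3;0 0 0 0 0;0 0 0 0 0;0 0 0 0 0;0 0 -40 0 0;0 0 -80 0 0;0 0 -110 0 0;-40 40 -120 0 0;-60 80 -120 0 0;-60 120 -120 0 0;-60 160 -120 0 0;-60 200 -120 0 0;-60 240 -120 0 0;-60 280 -120 0 0;-60 280 -120 0 0"
}}

```text
t: 8.35
tool_pos: [0.4711, 0.0347, 0.2258]
orientation: [3.135, 0.188, 0.001]
force: [0.5, 1.1, 0.7]
opening: 0.0467
gripper_force: 0.0
```

```bash
python3 - <<'E'
from h import *
np.set_printoptions(precision=4,suppress=True)
a=robot.read_camera("side")
for q in("lever_ball","screw_top","hub_top","stand"):
  for d in robot.landmark_of("side",q)[:2]: print(q,np.array(d["centre"]),d["conf"])
b=robot.read_camera("top")
for q in("lever_ball","screw_top","hub_top","stand"):
  for d in robot.landmark_of("top",q)[:2]: print(q,np.array(d["centre"]),d["conf"])
delta([(.4265,-.2995,.24)],20)
c=lambda im,x,y:cv2.resize(im[y-27:y+27,x-36:x+36],(400,300),interpolation=cv2.INTER_CUBIC)
cv2.imwrite("pics/g2.png",np.hstack([c(a,245,175),c(b,195,232)]))
for n in("side","top"): print(n,[proj(n,(.4957-x*.992,.3231-x*.124,.125)) for x in(-.007,0,.007)])
E
```

```text
hub_top [0.5124 0.2225 0.1004] 0.58
stand [0.5043 0.2694 0.0023] 0.79
lever_ball [0.4979 0.3231 0.127 ] 0.49
hub_top [0.5098 0.2228 0.0985] 0.64
hub_top [ 0.4587 -0.1292  0.0012] 0.29
stand [ 0.4988  0.2665 -0.002 ] 0.6
t 8.85 pos [0.4706 0.0393 0.2255] heading 7.22 tilt z [-0.      0.0001 -1.    ] open 0.0466 F [1.  0.6 0.1] M [ 0.01 -0.01  0.  ] q6 1.42
(0.4265, -0.2995, 0.24) [-86.4 330.6 -14.5] yaw -12.8
side [array([244.0263, 142.2393]), array([242.0507, 142.7059]), array([240.0712, 143.1735])]
top [array([166.4343, 227.6105]), array([166.5602, 229.8303]), array([166.6864, 232.0554])]
```

View pics/g2.png

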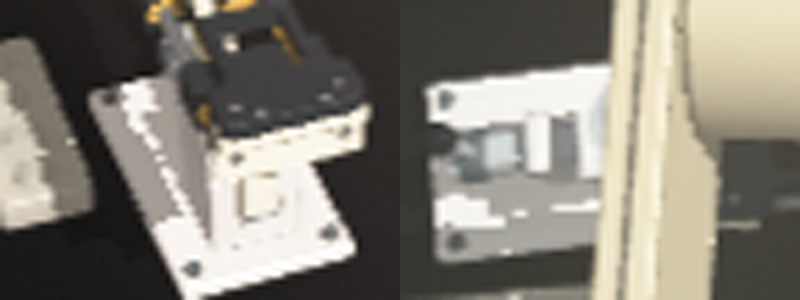

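Request:
{"method": "play_rows", "body": {
  "increments": "-86 50 -15 0 -1;-86 100 -15 -3 -1;-86 150 -15 -7 -1;-86 200 -15 -10 -1;-86 250 -15 -14 -1;-86 300 -15 -14 -1;-86 331 -15 -14 -1;-86 331 -15 -14 -1;-86 331 -15 -14 -1;-86 331 20 -14 -1;-86 331 40 -14 -1;-86 331 40 -14 -1"
}}

```text
t: 10.05
tool_pos: [0.4251, -0.2974, 0.1821]
orientation: [-3.083, -0.578, 0.006]
force: [0.8, -0.1, 0.1]
opening: 0.0932
gripper_force: 0.0
```

```bash
python3 - <<'E'
from h import *
np.set_printoptions(precision=4,suppress=True)
for n in("side","top"):
  a=robot.read_camera(n)
  for q in("key_grip","hex_key"):
    for d in robot.landmark_of(n,q)[:2]: print(n,q,np.array(d["centre"]),d["conf"])
delta([(.427,-.2995,.1)],21)
E
```

```text
side key_grip [ 0.4242 -0.298   0.1061] 0.72
side key_grip [ 0.5026 -0.4373  0.0998] 0.64
side hex_key [ 0.5039 -0.4325  0.0018] 0.79
side hex_key [ 0.4252 -0.3004  0.0068] 0.63
top key_grip [ 0.4931 -0.0027 -0.0004] 0.6
top key_grip [ 0.4252 -0.2942  0.1065] 0.38
top hex_key [ 0.425  -0.2946  0.0094] 0.58
t 10.35 pos [ 0.4274 -0.3008  0.1874] heading 21.17 tilt z [ 0.0022 -0.0018 -1.    ] open 0.093 F [0.1 0.7 0.8] M [-0.04 -0.04 -0.03] q6 0.49
(0.427, -0.2995, 0.1) [-0.  -1.6 87.4] yaw 0.2
```

Request:
{"method": "play_rows", "body": {
  "increments": "-1 -2 30 0 -1;-1 -2 60 0 -1;-1 -2 87 0 -1;-1 -2 87 0 -0.5;-1 -2 87 0 0;-1 -2 87 0 0.4;-1 -2 87 0 1;-1 -2 87 0 1;-1 -2 87 0 1;-1 -2 87 0 1;-1 -2 87 0 1",
  "force": 10
}}

```text
t: 11.45
tool_pos: [0.4248, -0.2991, 0.0986]
orientation: [3.088, 0.576, 0.0]
force: [-0.3, -0.7, -0.2]
opening: 0.0335
gripper_force: 0.0
```

```bash
python3 - <<'E'
from h import *
a=robot.read_camera("side");b=robot.read_camera("top")
delta([(.426,-.299,.1)],21)
c=lambda im,x,y:cv2.resize((255*(im[y-27:y+27,x-36:x+36]/255.)**.5).astype(np.uint8),(400,300),interpolation=cv2.INTER_CUBIC)
cv2.imwrite("pics/g3.png",np.hstack([c(a,262,312),c(b,355,256)]))
E
```

```text
t 11.55 pos [ 0.4248 -0.299   0.0984] heading 21.14 tilt z [-1.e-04  1.e-04 -1.e+00] open 0.0256 F [-0.2 -1.  -0.6] M [-0.11 -0.03  0.02] q6 0.49
(0.426, -0.299, 0.1) [ 1.2  0.4 -1.6] yaw 0.1
```

View pics/g3.png

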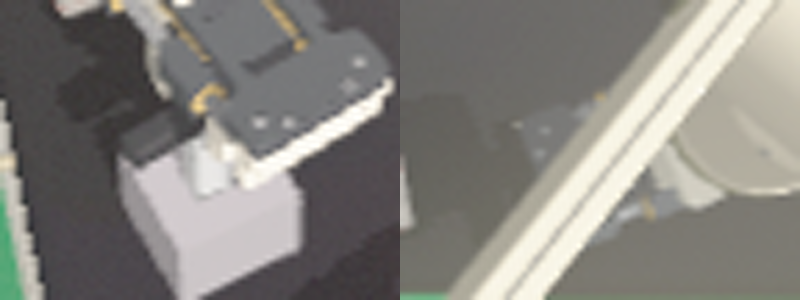

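The bar shows between the fingers at side crop (165,130), and the fingers were still closing. Carry on, then firm up the grip.

Request:
{"method": "play_rows", "body": {
  "increments": "0 0 0 0 1;0 0 0 0 1;0 0 0 0 1;0 0 0 0 1;0 0 0 0 1",
  "force": 10
}}

```text
t: 12.05
tool_pos: [0.4249, -0.2992, 0.0986]
orientation: [3.088, 0.576, 0.0]
force: [0.8, -1.3, -0.4]
opening: 0.0207
gripper_force: 10.0
```

Request:
{"method": "play_rows", "body": {
  "increments": "0 0 0 0 1;0 0 0 0 1;0 0 0 0 1;0 0 0 0 1",
  "force": 40
}}

```text
t: 12.45
tool_pos: [0.4253, -0.2994, 0.0991]
orientation: [3.087, 0.576, 0.001]
force: [0.8, -1.1, 5.5]
opening: 0.0157
gripper_force: 95.3
```

```bash
python3 - <<'E'
from h import *
delta([])
E
```

```text
t 12.45 pos [ 0.4253 -0.2994  0.0991] heading 21.14 tilt z [ 1.e-03 -8.e-04 -1.e+00] open 0.0157 F [ 0.8 -1.1  5.5] M [-0.29 -0.2  -0.01] q6 0.49
```

Request:
{"method": "play_rows", "body": {
  "increments": "0 0 0 0 1;0 0 0 0 1;0 0 -5 0 1;0 0 -10 0 1;0 0 -20 0 1;0 0 -30 0 1;0 0 -40 0 1;0 0 -55 0 1;0 0 -70 0 1;0 0 -70 0 1",
  "force": 60
}}

```text
t: 13.45
tool_pos: [0.4263, -0.3001, 0.1721]
orientation: [3.085, 0.576, 0.005]
force: [0.6, -0.3, -1.2]
opening: 0.0152
gripper_force: 113.3
```

```bash
python3 - <<'E'
from h import *
delta([(.40,-.1,.22),(.40,.1,.22),(.508,.2245,.22)],111)
a=robot.read_camera("side");p=proj("side",(.425,-.3,.12));x,y=map(int,p)
cv2.imwrite("pics/g4.png",cv2.resize((255*(a[y-50:y+40,x-60:x+60]/255.)**.5).astype(np.uint8),(800,600),interpolation=cv2.INTER_CUBIC))
E
```

```text
t 13.45 pos [ 0.4263 -0.3001  0.1721] heading 21.15 tilt z [ 0.0039 -0.003  -1.    ] open 0.0152 F [ 0.6 -0.3 -1.2] M [-0.02 -0.06 -0.04] q6 0.49
(0.4, -0.1, 0.22) [  47.8 -195.9  -48.6] yaw -89.9
(0.4, 0.1, 0.22) [ 119.9 -382.4  -49.2] yaw -89.9
(0.508, 0.2245, 0.22) [ 265.6 -459.6  -49.2] yaw -89.9
```

View pics/g4.png

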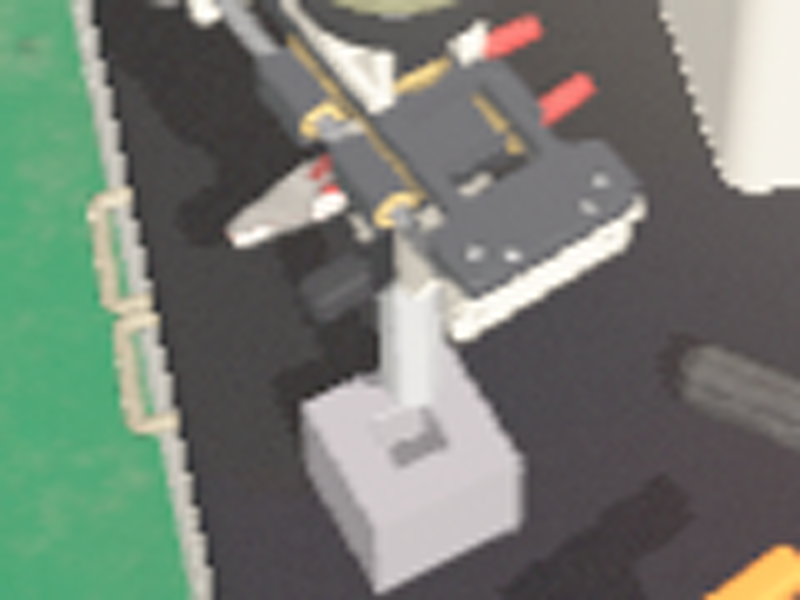

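The key is out of its block, upright, with the bar seated in the fingers. Carry it over the screw.

Request:
{"method": "play_rows", "body": {
  "increments": "10 -40 -40 -8 1;20 -80 -68 -16 1;29 -120 -68 -24 1;38 -160 -68 -32 1;48 -196 -68 -40 1;66 -243 -68 -48 1;84 -290 -68 -56 1;102 -336 -68 -64 1;120 -382 -68 -72 1;145 -396 -68 -80 1;170 -410 -68 -88 1;195 -423 -68 -96 1;220 -436 -68 -104 1;245 -449 -68 -112 1;266 -460 -68 -120 1;266 -460 -68 -120 1;266 -460 -68 -120 1;266 -460 -68 -120 1;266 -460 -68 -120 1"
}}

```text
t: 15.4
tool_pos: [0.5067, 0.2253, 0.2366]
orientation: [1.048, 2.962, -0.0]
force: [-0.2, -0.9, -2.1]
opening: 0.0156
gripper_force: 113.3
```

```bash
python3 - <<'E'
from h import *
delta([(.508,.2245,.22),(.508,.2245,.2)],141.2)
a=robot.read_camera("side"); print(proj("side",(.508,.2245,.15)))
E
```

```text
t 15.4 pos [0.5067 0.2253 0.2366] heading 141.03 tilt z [ 0.e+00 -1.e-04 -1.e+00] open 0.0156 F [-0.2 -0.9 -2.1] M [ 0.   -0.14 -0.  ] q6 -0.565
(0.508, 0.2245, 0.22) [-1.5  0.3 16.6] yaw -0.2
(0.508, 0.2245, 0.2) [-1.5  0.3 36.6] yaw -0.2
[251.49047938 155.32940162]
```

Request:
{"method": "play_rows", "body": {
  "increments": "-1.5 0 16 0 1;-1.5 0 28 0 1;-1.5 0 28 0 1;-1.5 0 28 0 1"
}}

```text
t: 15.85
tool_pos: [0.5076, 0.2247, 0.2074]
orientation: [-1.045, -2.961, 0.002]
force: [-1.0, -0.2, -2.4]
opening: 0.0152
gripper_force: 113.3
```

```bash
python3 - <<'E'
from h import *
delta([])
a=robot.read_camera("side")
x,y=250,172
cv2.imwrite("pics/g5.png",cv2.resize((255*(a[y-30:y+30,x-40:x+40]/255.)**.8).astype(np.uint8),(800,600),interpolation=cv2.INTER_CUBIC))
K,R,t=cam("side")
for p in[(.508,.2245,.100),(.508,.2245,.12),(.518,.2245,.1),(.508,.2345,.1)]:
  u=proj("side",p); print(p,u,(u-[x-40,y-30])*10+4.5)
for n in ("side","top"):
  if n=="top":robot.read_camera("top")
  for q in("key_tip","key_grip","screw_top","hub_top"):
    for d in robot.landmark_of(n,q)[:2]: print(n,q,np.round(d["centre"],4),d["conf"])
E
```

```text
t 15.85 pos [0.5076 0.2247 0.2074] heading 141.13 tilt z [-1.9e-03 -6.0e-04 -1.0e+00] open 0.0152 F [-1.  -0.2 -2.4] M [ 0.01 -0.11  0.04] q6 -0.568
(0.508, 0.2245, 0.1) [251.93468797 166.93184373] [423.84687966 253.81843726]
(0.508, 0.2245, 0.12) [251.75940718 162.35362252] [422.0940718  208.03622522]
(0.518, 0.2245, 0.1) [254.91844807 166.4562592 ] [453.68448067 249.06259202]
(0.508, 0.2345, 0.1) [251.30310695 164.93418715] [417.53106952 233.84187151]
side key_tip [ 5.082e-01 -4.313e-01  3.000e-04] 0.81
side key_tip [0.5074 0.2219 0.118 ] 0.53
side key_grip [ 0.4998 -0.4338  0.0993] 0.7
side key_grip [0.5059 0.2283 0.2121] 0.68
side screw_top [0.5091 0.2297 0.0957] 0.58
side hub_top [0.5103 0.2252 0.1042] 0.7
top key_tip [ 0.5087 -0.435   0.0008] 0.49
top key_tip [0.5061 0.2225 0.1203] 0.41
top key_grip [ 0.5101 -0.4331  0.098 ] 0.63
top key_grip [0.5025 0.2321 0.2175] 0.46
top hub_top [0.5092 0.2238 0.1008] 0.95
top hub_top [0.5062 0.2286 0.1196] 0.63
```

View pics/g5.png

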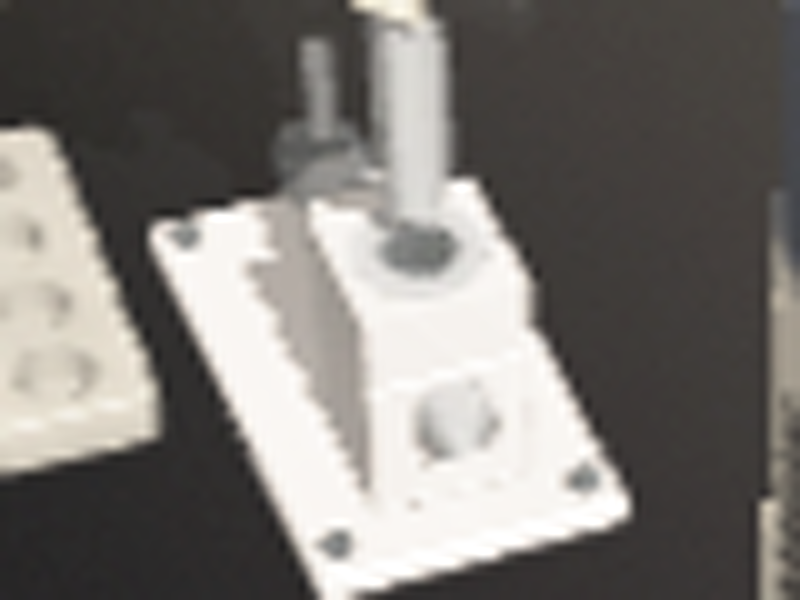

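The lever stands upright, and the key's tip (≈(417,208)) hangs directly above the socket (≈(421,252)). Once the height difference is allowed for, both lie near (0.507,0.2265). Now a guarded descent.

Request:
{"method": "play_rows", "body": {
  "increments": "0 0 5 0 1;0 0 10 0 1;0 0 14 0 1;0 0 16 0 1;0 0 17 0 1;0 0 18 0 1;0 0 19 0 1;0 0 19 0 1;0 0 19 0 1"
}}

```text
t: 17.25
tool_pos: [0.5083, 0.225, 0.1896]
orientation: [1.045, 2.962, 0.0]
force: [-0.1, 0.4, -1.8]
opening: 0.0157
gripper_force: 113.3
```

```bash
python3 -c "
from h import *
delta([])"
```

```text
t 17.25 pos [0.5083 0.225  0.1896] heading 141.13 tilt z [ 2.e-04  1.e-04 -1.e+00] open 0.0157 F [-0.1  0.4 -1.8] M [-0.03 -0.16  0.02] q6 -0.568
```

Request:
{"method": "play_rows", "body": {
  "increments": "0 0 1 0 1;0 0 2 0 1;0 0 3 0 1;0 0 3 0 1"
}}

```text
t: 17.65
tool_pos: [0.5082, 0.2249, 0.1864]
orientation: [-1.045, -2.963, 0.0]
force: [0.6, 0.2, -1.7]
opening: 0.0154
gripper_force: 113.3
```

Request:
{"method": "play_rows", "body": {
  "increments": "0 0 1 0 1;0 0 2 0 1;0 0 2 0 1"
}}

```text
t: 17.95
tool_pos: [0.5087, 0.225, 0.1857]
orientation: [1.045, 2.962, 0.001]
force: [-1.5, -1.3, 6.2]
opening: 0.0151
gripper_force: 113.6
```

Request:
{"method": "play_rows", "body": {
  "increments": "0 0 0.5 0 1;0 0 1 0 1;0 0 1 0 1"
}}

```text
t: 18.25
tool_pos: [0.5089, 0.225, 0.1854]
orientation: [1.045, 2.961, 0.002]
force: [-2.5, -1.7, 9.3]
opening: 0.0153
gripper_force: 113.8
```

```bash
python3 -c "
from h import *
delta([]);R=Ro.from_rotvec(robot.read_state()['orientation']).as_matrix();print(R)"
```

```text
t 18.25 pos [0.5089 0.225  0.1854] heading 141.13 tilt z [ 2.1e-03  4.0e-04 -1.0e+00] open 0.0153 F [-2.5 -1.7  9.3] M [-0.42  0.68  0.  ] q6 -0.568
[[-7.78612755e-01  6.27501155e-01  2.11605257e-03]
 [ 6.27503230e-01  7.78613831e-01  4.44403403e-04]
 [-1.36872415e-03  1.67384798e-03 -9.99997662e-01]]
```

Request:
{"method": "play_rows", "body": {
  "increments": "0.2 -0.6 0 0 1;0.4 -1.2 0 0 1;0.5 -1.7 0 0 1;0.5 -1.7 0 0 1"
}}

```text
t: 18.65
tool_pos: [0.5074, 0.224, 0.1845]
orientation: [1.045, 2.961, 0.001]
force: [0.6, -1.2, -1.6]
opening: 0.0152
gripper_force: 112.4
```

```bash
python3 -c "
from h import *
delta([])"
```

```text
t 18.65 pos [0.5074 0.224  0.1845] heading 141.13 tilt z [ 1.9e-03  3.0e-04 -1.0e+00] open 0.0152 F [ 0.6 -1.2 -1.6] M [-0.41 -0.15  0.02] q6 -0.569
```

Request:
{"method": "play_rows", "body": {
  "increments": "-0.4 -0.5 0.7 0 1;-0.4 -0.5 1.5 0 1;-0.4 -0.5 2.2 0 1;-0.4 -0.5 2.2 0 1"
}}

```text
t: 19.05
tool_pos: [0.5072, 0.2233, 0.1821]
orientation: [1.045, 2.962, 0.001]
force: [0.6, -1.9, 7.4]
opening: 0.0155
gripper_force: 113.5
```

```bash
python3 -c "
from h import *
delta([])"
```

```text
t 19.05 pos [0.5072 0.2233 0.1821] heading 141.13 tilt z [ 1.1e-03  1.0e-04 -1.0e+00] open 0.0155 F [ 0.6 -1.9  7.4] M [-0.41  0.08  0.03] q6 -0.57
```

Request:
{"method": "play_rows", "body": {
  "increments": "-0.3 -0.4 0 0 1;-0.3 -0.4 0.5 3 1;-0.3 -0.4 0.5 6 1;-0.3 -0.4 0.5 9 1;-0.3 -0.4 0.5 12 1;-0.3 -0.4 0.5 12 1"
}}

```text
t: 19.65
tool_pos: [0.5071, 0.223, 0.1817]
orientation: [1.351, 2.835, 0.001]
force: [-0.6, -1.6, 7.3]
opening: 0.0158
gripper_force: 113.8
```

```bash
python3 -c "
from h import *
delta([])"
```

```text
t 19.65 pos [0.5071 0.223  0.1817] heading 129.03 tilt z [ 9.e-04  5.e-04 -1.e+00] open 0.0158 F [-0.6 -1.6  7.3] M [-0.2   0.13 -0.02] q6 -0.36
```

Request:
{"method": "play_rows", "body": {
  "increments": "0 0 0.5 3 1;0 0 0.5 6 1;0 0 0.5 9 1;0 0 0.5 12 1;0 0 0.5 12 1"
}}

```text
t: 20.15
tool_pos: [0.5064, 0.2228, 0.1795]
orientation: [-1.639, -2.679, 0.001]
force: [1.0, -0.1, -2.1]
opening: 0.0151
gripper_force: 113.3
```

```bash
python3 -c "
from h import *
delta([])"
```

```text
t 20.15 pos [0.5064 0.2228 0.1795] heading 117.09 tilt z [-1.1e-03 -2.0e-04 -1.0e+00] open 0.0151 F [ 1.  -0.1 -2.1] M [-0.07 -0.42 -0.03] q6 -0.151
```

Request:
{"method": "play_rows", "body": {
  "increments": "0 0 1 0 1;0 0 2 0 1;0 0 3 0 1;0 0 4 0 1;0 0 4 0 1"
}}

```text
t: 20.65
tool_pos: [0.5066, 0.2228, 0.176]
orientation: [-1.638, -2.68, 0.001]
force: [0.7, -0.6, -3.0]
opening: 0.0151
gripper_force: 113.3
```

```bash
python3 -c "
from h import *
delta([])"
```

```text
t 20.65 pos [0.5066 0.2228 0.176 ] heading 117.15 tilt z [-5.e-04 -1.e-04 -1.e+00] open 0.0151 F [ 0.7 -0.6 -3. ] M [-0.04 -0.28 -0.03] q6 -0.152
```

Free entry. Continue down.

Request:
{"method": "play_rows", "body": {
  "increments": "0 0 1 0 1;0 0 2 0 1;0 0 3 0 1;0 0 4 0 1;0 0 5 0 1;0 0 5 0 1"
}}

```text
t: 21.25
tool_pos: [0.5067, 0.2228, 0.1711]
orientation: [-1.638, -2.681, 0.0]
force: [-0.5, 0.2, -2.6]
opening: 0.0154
gripper_force: 113.3
```

```bash
python3 -c "
from h import *
delta([])"
```

```text
t 21.25 pos [0.5067 0.2228 0.1711] heading 117.14 tilt z [-1.e-04 -0.e+00 -1.e+00] open 0.0154 F [-0.5  0.2 -2.6] M [-0.   -0.19  0.01] q6 -0.152
```

Request:
{"method": "play_rows", "body": {
  "increments": "0 0 0.5 4 1;0 0 0.7 8 1;0 0 0.9 12 1;0 0 1.1 16 1;0 0 1.3 20 1;0 0 1.5 24 1;0 0 1.5 24 1"
}}

```text
t: 21.95
tool_pos: [0.5065, 0.223, 0.1698]
orientation: [-2.161, -2.28, 0.0]
force: [-1.2, 0.5, -1.7]
opening: 0.0155
gripper_force: 113.2
```

```bash
python3 -c "
from h import *
delta([])"
```

```text
t 21.95 pos [0.5065 0.223  0.1698] heading 93.08 tilt z [-5.e-04  2.e-04 -1.e+00] open 0.0155 F [-1.2  0.5 -1.7] M [0.01 0.21 0.07] q6 0.268
```

Request:
{"method": "play_rows", "body": {
  "increments": "0 0 0.1 3 1;0 0 0.3 6 1;0 0 0.3 8 1;0 0 0.4 8 1"
}}

```text
t: 22.35
tool_pos: [0.5065, 0.223, 0.1695]
orientation: [-2.312, -2.127, 0.0]
force: [-2.4, 1.4, 0.0]
opening: 0.0151
gripper_force: 113.2
```

```bash
python3 -c "
from h import *
delta([])"
```

```text
t 22.35 pos [0.5065 0.223  0.1695] heading 85.23 tilt z [-5.e-04  3.e-04 -1.e+00] open 0.0151 F [-2.4  1.4  0. ] M [0.12 0.42 0.11] q6 0.405
```

Request:
{"method": "play_rows", "body": {
  "increments": "0.3 -0.5 0.1 3 1;0.3 -0.5 0.3 6 1;0.3 -0.5 0.3 6 1"
}}

```text
t: 22.65
tool_pos: [0.5062, 0.2232, 0.1692]
orientation: [-2.42, -2.003, -0.0]
force: [-2.4, -0.0, -1.7]
opening: 0.0156
gripper_force: 113.2
```

Request:
{"method": "play_rows", "body": {
  "increments": "0 0 0.1 3 1;0 0 0.3 6 1;0 0 0.3 6 1"
}}

```text
t: 22.95
tool_pos: [0.5062, 0.2233, 0.1689]
orientation: [-2.521, -1.874, -0.0]
force: [-2.4, 0.3, -0.3]
opening: 0.0153
gripper_force: 113.2
```

```bash
python3 -c "
from h import *
delta([])"
```

```text
t 22.95 pos [0.5062 0.2233 0.1689] heading 73.26 tilt z [-0.e+00  2.e-04 -1.e+00] open 0.0153 F [-2.4  0.3 -0.3] M [0.23 0.36 0.1 ] q6 0.615
```

Request:
{"method": "play_rows", "body": {
  "increments": "0 -0.4 0.1 3 1;0 -0.4 0.3 6 1;0 -0.4 0.3 6 1"
}}

```text
t: 23.25
tool_pos: [0.506, 0.2234, 0.1687]
orientation: [-2.616, -1.74, -0.001]
force: [-1.7, 1.0, 0.1]
opening: 0.0155
gripper_force: 113.3
```

```bash
python3 -c "
from h import *
delta([])"
```

```text
t 23.25 pos [0.506  0.2234 0.1687] heading 67.27 tilt z [ 4.e-04  3.e-04 -1.e+00] open 0.0155 F [-1.7  1.   0.1] M [0.23 0.22 0.07] q6 0.72
```

Request:
{"method": "play_rows", "body": {
  "increments": "0 0 0.1 3 1;0 0 0.2 6 1;0 0 0.2 6 1"
}}

```text
t: 23.55
tool_pos: [0.506, 0.2235, 0.1684]
orientation: [-2.703, -1.601, -0.001]
force: [-0.8, 1.6, -0.2]
opening: 0.0153
gripper_force: 113.3
```

```bash
python3 -c "
from h import *
delta([])"
```

```text
t 23.55 pos [0.506  0.2235 0.1684] heading 61.29 tilt z [ 3.e-04  4.e-04 -1.e+00] open 0.0153 F [-0.8  1.6 -0.2] M [0.34 0.25 0.03] q6 0.824
```

Request:
{"method": "play_rows", "body": {
  "increments": "0 0 0.1 3 1;0 0 0.2 6 1;0 0 0.2 6 1"
}}

```text
t: 23.85
tool_pos: [0.5059, 0.2235, 0.1683]
orientation: [-2.782, -1.458, -0.001]
force: [-1.4, 0.9, 0.0]
opening: 0.0152
gripper_force: 113.2
```

```bash
python3 -c "
from h import *
delta([])"
```

```text
t 23.85 pos [0.5059 0.2235 0.1683] heading 55.32 tilt z [ 2.e-04  4.e-04 -1.e+00] open 0.0152 F [-1.4  0.9  0. ] M [0.45 0.31 0.37] q6 0.928
```

The torque has clearly risen to 0.37 N m. One small step more, then hold.

Request:
{"method": "play_rows", "body": {
  "increments": "0 0 0 1 1;0 0 0 1.5 1;0 0 0 1.5 1;0 0 0 1.5 1"
}}

```text
t: 24.25
tool_pos: [0.5059, 0.2234, 0.1682]
orientation: [-2.803, -1.419, -0.0]
force: [-1.6, 2.3, 1.4]
opening: 0.0153
gripper_force: 113.2
```

```bash
python3 -c "
from h import *
delta([])"
```

```text
t 24.25 pos [0.5059 0.2234 0.1682] heading 53.7 tilt z [ 1.e-04  3.e-04 -1.e+00] open 0.0153 F [-1.6  2.3  1.4] M [0.61 0.41 0.59] q6 0.957
```

Request:
{"method": "play_rows", "body": {
  "increments": "0 0 0 -2 1;0 0 0 -4 1;0 0 0 -5 1;0 0 0 -5 1"
}}

```text
t: 24.65
tool_pos: [0.506, 0.2233, 0.1682]
orientation: [-2.739, -1.538, -0.0]
force: [-0.6, 2.7, 0.6]
opening: 0.015
gripper_force: 113.4
```

```bash
python3 -c "
from h import *
delta([])"
```

```text
t 24.65 pos [0.506  0.2233 0.1682] heading 58.63 tilt z [ 1.e-04  2.e-04 -1.e+00] open 0.015 F [-0.6  2.7  0.6] M [0.58 0.29 0.02] q6 0.87
```

Request:
{"method": "play_rows", "body": {
  "increments": "0.5 -0.3 0 0 1;0.5 -0.3 0 0 0.6;0.5 -0.3 0 0 0.4;0.5 -0.3 0 0 0;0.5 -0.3 0 0 0;0.5 -0.3 0 0 0;0.5 -0.3 0 0 0;0.5 -0.3 -20 0 0;0.5 -0.3 -50 0 0;0.5 -0.3 -90 0 0;0.5 -0.3 -130 0 0;0.5 -0.3 -130 0 0;0.5 -0.3 -130 0 0",
  "force": 5
}}

```text
t: 25.95
tool_pos: [0.5066, 0.2241, 0.2993]
orientation: [2.739, 1.538, 0.004]
force: [0.1, 0.2, -0.1]
opening: 0.0462
gripper_force: 0.0
```

```bash
python3 - <<'E'
from h import *
delta([])
a=robot.read_camera("side")
for q in("key_tip","key_grip","lever_ball","screw_top"):
    for d in robot.landmark_of("side",q)[:2]: print(q,np.round(d["centre"],4),d["conf"])
x,y=250,165
cv2.imwrite("pics/g6.png",cv2.resize((255*(a[y-45:y+45,x-60:x+60]/255.)**.7).astype(np.uint8),(800,600),interpolation=cv2.INTER_CUBIC))
E
```

```text
t 25.95 pos [0.5066 0.2241 0.2993] heading 58.64 tilt z [ 2.6e-03  8.0e-04 -1.0e+00] open 0.0462 F [ 0.1  0.2 -0.1] M [-0.   -0.06 -0.02] q6 0.871
key_tip [ 5.069e-01 -4.347e-01 -5.000e-04] 0.91
key_tip [0.5067 0.2214 0.079 ] 0.48
key_grip [ 0.5021 -0.4323  0.0986] 0.81
key_grip [0.5071 0.2204 0.0791] 0.5
```

View pics/g6.png

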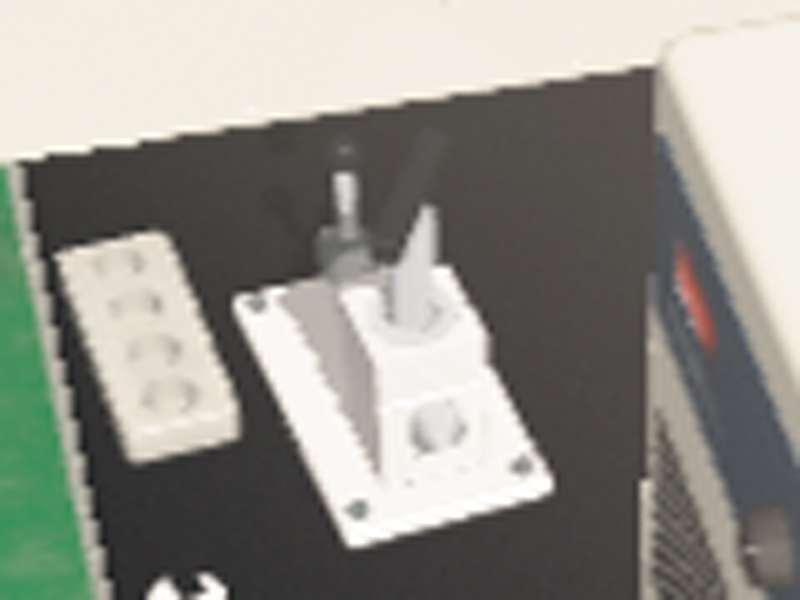

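The key stands upright in the screw, tip at about z 0.079, so roughly 17 mm deep. The lever is upright and the gripper is clear. Handing in.

```bash
python3 -c "
from plant import robot
print(robot.close_job())"
```

```text
the job is handed in; nothing more can be done
None
```

I handed the job in at about 26 s of the 72 s allowed, with no verdict reported: the lever stands upright, the screw turned until the torque clearly rose (0.59 N m peak, a little over the 0.4 to 0.5 target), and the key stands released about 17 mm deep.

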